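Draw the bench-air sample with the hand pump and hold it at the clip

ROBOT

A 6-joint arm with a two-finger parallel gripper is mounted at the origin on a cart in front of the work surface, level with it; the furniture and walls round the work are solid. World frame = base frame: x ahead of the robot, y to its left, z up, the work surface at z = 0. Lengths are in m, angles in degrees, forces in N, time in s.
With the tool pointing down it reaches from about 0.3 to 0.75 m from the base axis. Payload 8.5 kg.
Tool frame: the origin (TCP) lies midway between the tips of the shut fingers; the grasp point (between the pads) lies 19 mm behind it; z points along the fingers, y is the line along which they close (so a half turn about z gives the same grasp; the last joint's range is limited). The gripper opens to 85 mm and grips with 20 to 120 N. Pads are 22 mm wide; open, the fingers measure 114 mm over their backs; the gripper's body (76 mm by 85 mm) begins 54 mm behind the grasp point. The pads swing forward as they close: fully open they stand 13 mm farther back than shut.
Start: joints at [-87.336, 21.807, 74.336, -0, 83.858, -12.336], TCP at [0.142, -0.531, 0.231] pointing down, gripper open.
Joint ranges: [-178.18, 178.18], [-50.72, 133.34], [12.68, 142.11], [-81.47, 261.47], [9.98, 163.14], [-165.26, 165.26]. Speed limits (degrees/s): [136.94, 136.94, 180, 180, 180, 180].

INTERFACE

Orientations are given as a 3x3 rotation matrix whose columns are the frame's x, y, z axes.
In Python, from rig import env, get_image, close_job gives the robot as it stands.
- The arm moves only by the tool step_arm, never from a script. Its argument "targets" is a list of rows, each a list of 2 entries, a list of its own where there are three numbers: the shift along the tool's x, y, z as a fraction of full scale, then the turn, a rotation vector about the tool's x, y, z as a fraction of full scale. In form: [[[x, y, z], [wx, wy, wz]], ...]. A call has 1 to 10 rows; each row is the pose to reach, as a shift and turn from the pose commanded when the call began, along the tool's axes at that moment; what a row does not reach only later rows make up. Full scale, the value 1, is 0.3 m for a shift and 45 degrees for a turn. A row lasts 1/12 s, in which the tool goes at most 41.7 mm and 7.16 degrees, less where a joint would pass 70% of its speed; a pose out of reach is approached as far as the arm can. A call with a number of a shift or a turn outside -1 to 1 is refused whole. A call with a gripper value outside its range is refused whole. "jaw" is the finger opening in mm, from 0 to 85.4, set as the call begins (left out, the last holds). The fingers move at their own pace and stop on an object; "grip_force" is the grip in N (left out, the last holds). Time passes only in rows, so rows that repeat a pose let the fingers close. It gives the time, the measured TCP pose, the force, the opening and the grip force at its end, in the units of the state.
- env.observe(): the state, without advancing time (a new reading comes with each control period).
- get_image(name): name is "scene" or "top"; returns a dict with "img" (384x512x3 uint8, red, green, blue), "z_map" (384x512 float32, m along the optical axis (not along the pixel's ray), 0 where there is no reading), "intrinsics" (3x3 intrinsics, pixels), "rvec" (rotation vector, rad) and "tvec" (3), from world to camera coordinates, as OpenCV has them. Camera axes: x right, y down, z forward; pixel columns grow to the right and rows downward; lengths in m; the calibration is good to about 2 mm. A picture is of the moment at which its call begins.
- close_job(): hands the job in; it is judged then, once.
The state is a dict: "time_s": time; "q": joint angles; "qvel": joint speeds; "joint_efforts": joint torques, N m; "position": TCP position; "tool_rot": TCP orientation; "ft_force": force on the tool from outside, world axes, zero at the start; "wrist_torque": the same for the moment, N m; "grip_width": finger opening in m; "gripper_force": force on a finger pad.
Only numpy, scipy, OpenCV 4.12 (cv2) and the standard library are available. Lean on these libraries where they do the work, as an engineer would, in place of code of your own. Each camera call takes 0.05 s, during which the arm holds its last target. There are 200 camera calls.

TASK

Take the bench-air sample with the hand pump clamped in the cradle: with the piston still fully in, clear the pump by squeezing the red trigger fully against its grip for about a second and letting it spring back. Then draw the blue T-handle out until the black pointer stands level with the white line of the red clip on the scale, not well past it and without working the trigger again, and keep it there: the program finishes with the gripper still holding the sprung handle. Do not shift the clip, and leave the bottles, vial and cap around the pump as they stand.

Things in the scene. Friction and masses are not known exactly. Their poses are not given: they have to be found in the camera images.
- pump: Hand pump in a fixed cradle. Origin: on the worktop under the barrel. Axes: y along the barrel, from the T-handle (-y) to nozzle and glass tube (+y, end at 169 mm); x across, away from the robot; z up; yaw within 0.3 rad of world. Barrel 43 mm thick, axis 52 mm high; rear cap's face at y=-67 mm. Black grip sticks out level to x=-123 mm. Scale, pointer: up to 86 mm high, |x|<20 mm.
- grip_mid (a point): Middle of the black pistol grip, where to squeeze: pump frame (-88, 0, 52) mm. The grip is 24 mm thick along the pump's y (y -12 to +12 mm), 30 mm high (z 37 to 67 mm) and free from x = -41 to -115 mm, where a slightly wider butt begins. The trigger lies beside it on the +y side; nothing is above or below them.
- trigger_pad (a point): Front (+y) face of the red trigger blade beside grip_mid: pump frame (-88, 40, 52) mm when released; moves with the trigger. Blade 8 mm thick, 18 mm high (z 43 to 61 mm), from its pivot at pump (-44, 37) mm about 66 mm along -x. Pinch grip and blade together from above along the pump's y: 52 mm across (y -12 to +40 mm) released, about 41 mm fully squeezed.
- trigger (a joint): Angle of the trigger in rad: 0 released, 0.25 fully squeezed against its stop. A spring returns it; full squeeze takes about 10 N of pinch at trigger_pad.
- piston (a joint): How far the piston with its blue T-handle and pointer rod is drawn out, in m: 0 fully in, 0.080 at the end stop. Pulled along the pump's -y. A spring pulls it back with about 4 N when in and 8 N when out, so it returns by itself if let go.
- handle_mid (a point): Centre of the T's crossbar: pump frame (0, -119, 52) mm when in. A level round bar along the pump's x, 14 mm thick, 92 mm long. In its middle (21 mm) are hub, piston rod and an 82 mm high post of the pointer rod, so take one arm about 28 mm off the centre, pinching along the pump's y from above. 45 mm are free between crossbar and rear cap for a finger when in.
- pointer_tip (a point): Tip of the black pointer that moves with the T-handle along the edge of the white scale on top of the barrel: pump frame (2, 60, 79) mm when the piston is in.
- clip_line (a point): White line in the middle of the red clip (20 x 10 x 9 mm) that sits on the scale and marks how far to draw. Pointer level with it means equal pump y, that is piston equal to volume_clip.
- volume_clip (a joint): Position of the red clip along the scale in m, measured from the scale's zero at the nozzle end, growing along the pump's -y; 0.030 to 0.066 at the start. A friction fit: it stays where it is unless pushed.
- vial_bottle: Bystander: open reagent vial, 22 mm diameter, 45 mm high, standing loose; origin centre of its underside.
- white_cap: Bystander: white vial cap, 20 mm diameter, 14 mm high, lying loose; origin centre of its underside.
- red_dropper: Bystander: dropper bottle with red cap, 22 mm diameter, 77 mm high, standing loose; origin centre of its underside.
- blue_dropper: Bystander: the same with a blue cap.
- yellow_dropper: Bystander: the same with a yellow cap.

How it is judged (in metres and radians):
On the way, in this order (a step that is already met when the one before it is completed fails the run):
1. the trigger is squeezed all the way with the piston fully in (value of joint trigger above 0.21 rad and value of joint piston below 0.006 m), for 0.3 s.
2. the trigger is let go and has sprung back, the piston still fully in (value of joint trigger below 0.03 rad and value of joint piston below 0.006 m), for 0.2 s.
At the end, for the whole second after the job is handed in: The gripper holds the drawn T-handle (fingers press on it with more than 1.5 N) at rest with the pointer within 3 mm of the clip's line; the trigger is released (below 0.03 rad) and the bystanders stand within 20 mm of where they were (y of pointer_tip in the frame of clip_line between -0.003 and 0.003 m and contact force between the fingers and piston above 1.5 N and velocity of joint piston between -0.01 and 0.01 m/s and value of joint trigger below 0.03 rad and distance of pump from where it was at the start of the episode below 0.002 m and not (distance of any of vial_bottle, red_dropper, blue_dropper, yellow_dropper, white_cap from where it was at the start of the episode above 0.02 m or angle between any of vial_bottle, red_dropper, blue_dropper, yellow_dropper, white_cap's own z axis and vertical above 0.5 rad) and distance of clip_line from where it was at the start of the episode below 0.003 m); the arm keeps its last pose, push and grip.
It fails at once if the handle is drawn more than 8 mm past the clip's line (y of pointer_tip in the frame of clip_line below -0.008 m).
It fails at once if the trigger is worked while the piston is drawn (value of joint trigger above 0.08 rad and value of joint piston above 0.012 m).
It fails at once if the clip is pushed more than 3 mm along its scale (distance of clip_line from where it was at the start of the episode above 0.003 m).
It fails at once if a bystander is pushed more than 20 mm or tipped over (distance of any of vial_bottle, red_dropper, blue_dropper, yellow_dropper, white_cap from where it was at the start of the episode above 0.02 m or angle between any of vial_bottle, red_dropper, blue_dropper, yellow_dropper, white_cap's own z axis and vertical above 0.5 rad).
It also fails if it takes over 46 s, if anything falls off the work surface, if the arm or the gripper's body presses on something with over 40 N, if the wrist force passes 120 N, or if a joint passes its speed limit or range.

## Working session

There is one attempt and no reset: what is moved stays moved. The work goes in short steps, Python scripts to look and compute and a tool call to move; the robot and the scene stay as the last step left them, time stands still between calls to the robot, and variables do not carry over. Pictures are saved under pics/ and viewed, at most 10 in all, crops included, and the job is handed in when it is done.

Besides the shell and the picture viewer there is one more tool, called after "Call:" as name(argument=value, ...) on one line, values as JSON. step_arm: Moves the arm, as the interface text tells. Its arguments: {"type":"object","properties":{"targets":{"type":"array","items":{"type":"array"}},"jaw":{"type":"number"},"grip_force":{"type":"number"}},"required":["targets"]}

```bash
mkdir -p pics
cat > h.py <<'E'
import numpy as np, cv2
from rig import env, get_image, close_job
def grab(n):
    d=get_image(n); np.savez('/tmp/'+n+'.npz',**d); return d
def load(n): return dict(np.load('/tmp/'+n+'.npz'))
def world(d):
    K=d['intrinsics'];R=cv2.Rodrigues(d['rvec'])[0];t=d['tvec'].ravel()
    z=d['z_map'];v,u=np.mgrid[:z.shape[0],:z.shape[1]]
    c=np.stack([(u-K[0,2])/K[0,0]*z,(v-K[1,2])/K[1,1]*z,z],-1)
    return (c-t)@R
def save(d,n,crop=None):
    im=cv2.cvtColor(d['img'],cv2.COLOR_RGB2BGR)
    if crop: 
        a,b,c,e=crop; im=im[b:e,a:c]
    s=min(800/im.shape[1],600/im.shape[0]); cv2.imwrite('pics/'+n,cv2.resize(im,None,fx=s,fy=s,interpolation=cv2.INTER_CUBIC))
E
python3 - <<'E'
from h import *
for n in('scene','top'):
    d=grab(n);save(d,n+'0.png'); R=cv2.Rodrigues(d['rvec'])[0]; print(n,-R.T@d['tvec'].ravel())
print(env.observe())
E
```

```text
scene [-0.36290088 -0.46442199  0.91448986]
top [ 0.25234694 -0.05566362  1.37280701]
{'time_s': 0.1, 'q': array([-8.73360503e+01,  2.18365416e+01,  7.43790788e+01,  2.13120786e-03,
        8.38579820e+01, -1.23366356e+01]), 'qvel': array([-0.03767653, -0.06267439, -0.13410428,  0.08221583, -0.05063621,
       -0.00492344]), 'joint_efforts': array([ 3.90751273e-03, -4.49220300e+01, -2.31652379e+01, -1.25870974e-04,
        3.71596005e-03, -1.62069004e-06]), 'position': array([ 0.14234281, -0.53099289,  0.23078687]), 'tool_rot': array([[ 9.65924222e-01,  2.58825030e-01, -2.27625831e-05],
       [ 2.58824845e-01, -9.65923418e-01,  1.28493336e-03],
       [ 3.10586005e-04, -1.24703978e-03, -9.99999174e-01]]), 'ft_force': array([ 0.55873312, -0.24895319, -0.39825544]), 'wrist_torque': array([ 0.01114204,  0.04654021, -0.05932305]), 'gripper_force': 0.0, 'grip_width': 0.08549574290440362}
```

View pics/top0.png

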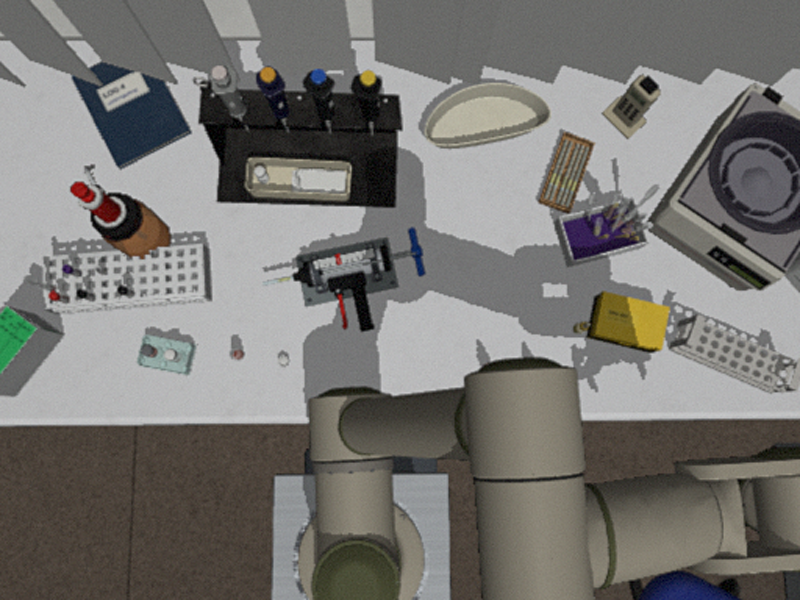

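View pics/scene0.png

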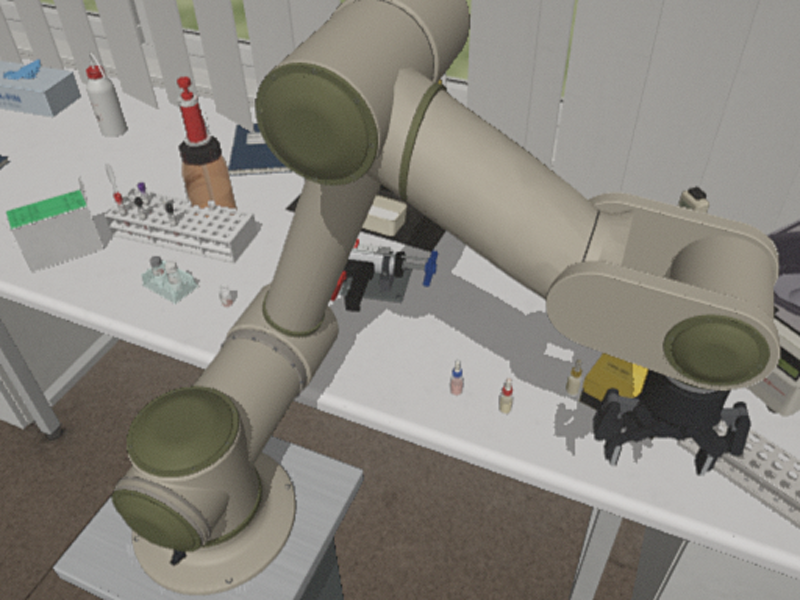

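The top view shows the pump at about (345,268), blue handle (416,252), grip (362,302) and red trigger (342,308). The vial and cap are at (237,353) and (283,357). In the scene view the droppers are at (457,380), (507,397) and (575,380).

Run:
```python
from h import *
d=load('top');W=world(d);save(d,'crop1.png',(165,140,285,218)); print(d['intrinsics'])
hsv=cv2.cvtColor(d['img'],cv2.COLOR_RGB2HSV).astype(int)
v,u=np.mgrid[:384,:512]
roi=(u>165)&(u<285)&(v>135)&(v<218)&(W[...,2]>0.01)
H,S,V=hsv[...,0],hsv[...,1],hsv[...,2]
blue=roi&(H>100)&(H<130)&(S>120)&(V>50)
red=roi&((H<8)|(H>172))&(S>120)&(V>60)
dark=roi&(V<50)&(v>172)&(W[...,2]>.04)
for n,m in(('blue',blue),('red',red),('dark',dark)):
    P=W[m];print(n,m.sum(),P.mean(0),P.min(0),P.max(0))
    if len(P)>5:
        c,s,(a)=cv2.PCACompute2(P[:,:2].astype(np.float32),None)[0:3];print(' axis',s[0],np.degrees(np.arctan2(s[0,1],s[0,0])))
    vv,uu=np.nonzero(m);
    if n=='red': print([(a,b,*W[b,a].round(3)) for a,b in zip(uu,vv)])
# box fit of blue via minAreaRect
print(cv2.minAreaRect(W[blue&(W[...,2]<.066)][:,:2].astype(np.float32)*1000))
# base of small bystanders
for n in('top','scene'):
    d=load(n);W=world(d)
    m=((W[...,2]>0.008)&(W[...,2]<0.1)&(W[...,0]>.25)&(W[...,0]<.6)&(W[...,1]>-.6)&(W[...,1]<.35)).astype(np.uint8)
    k,l,st,c=cv2.connectedComponentsWithStats(m)
    for i in range(1,k):
        if 8<st[i,4]<1500: P=W[l==i];print(n,c[i].round(),st[i,4],np.median(P,0).round(3),P.min(0).round(3),P.max(0).round(3))
```

```text
[[468.64511399   0.         259.23889628]
 [  0.         468.64511399 191.67814955]
 [  0.           0.           1.        ]]
blue 123 [ 0.55203042 -0.10300275  0.06035207] [ 0.51077057 -0.11651084  0.04899761] [ 0.59575859 -0.09136958  0.08446323]
 axis [0.9788793  0.20443879] 11.796649
red 71 [0.46703941 0.03292372 0.08468988] [ 0.25234694 -0.05566362  0.05267862] [0.54451402 0.04416781 1.37280701]
 axis [0.98344964 0.18118165] 10.438595
[(np.int64(215), np.int64(162), np.float64(0.545), np.float64(0.042), np.float64(0.08)), (np.int64(216), np.int64(162), np.float64(0.544), np.float64(0.039), np.float64(0.08)), (np.int64(217), np.int64(162), np.float64(0.543), np.float64(0.036), np.float64(0.088)), (np.int64(214), np.int64(163), np.float64(0.54), np.float64(0.044), np.float64(0.089)), (np.int64(215), np.int64(163), np.float64(0.54), np.float64(0.042), np.float64(0.087)), (np.int64(216), np.int64(163), np.float64(0.54), np.float64(0.039), np.float64(0.085)), (np.int64(215), np.int64(164), np.float64(0.538), np.float64(0.042), np.float64(0.081)), (np.int64(216), np.int64(164), np.fl
[... 6666 characters left out ...]
[113. 180.] 315 [0.361 0.327 0.025] [0.336 0.307 0.008] [0.4   0.35  0.068]
scene [144. 188.] 93 [0.367 0.222 0.031] [0.358 0.214 0.008] [0.38  0.235 0.046]
scene [256. 184.] 12 [ 0.526 -0.056  0.009] [ 0.511 -0.063  0.008] [ 0.533 -0.051  0.012]
scene [391. 243.] 880 [ 0.412 -0.462  0.059] [ 0.384 -0.513  0.008] [ 0.461 -0.426  0.065]
scene [292. 242.] 139 [ 0.336 -0.239  0.038] [ 0.328 -0.247  0.009] [ 0.35  -0.229  0.077]
scene [367. 242.] 142 [ 0.408 -0.411  0.038] [ 0.402 -0.421  0.009] [ 0.417 -0.4    0.076]
scene [324. 254.] 146 [ 0.331 -0.323  0.037] [ 0.324 -0.332  0.008] [ 0.34  -0.31   0.077]
scene [439. 284.] 32 [ 0.372 -0.593  0.011] [ 0.366 -0.6    0.008] [ 0.382 -0.585  0.014]
```

View pics/crop1.png

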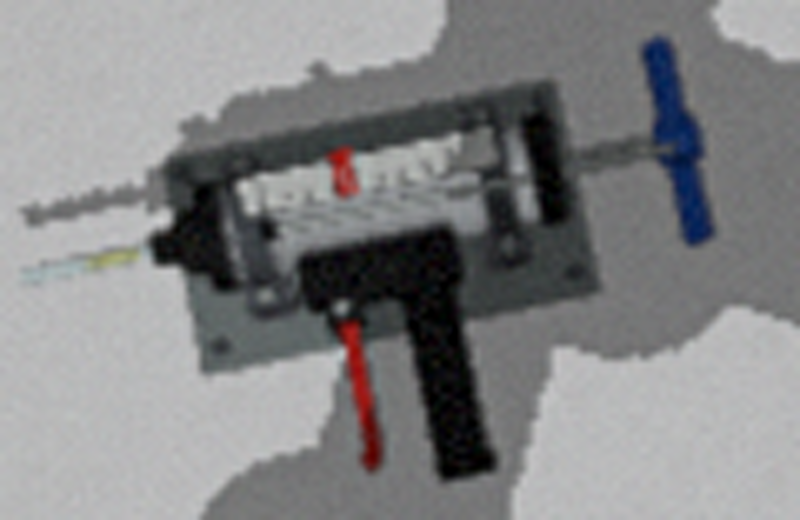

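```bash
cat > fit.py <<'E'
from h import *
from scipy.optimize import minimize
def proj(d,P):
    return cv2.projectPoints(np.asarray(P,float).reshape(-1,3),d['rvec'],d['tvec'],d['intrinsics'],None)[0].reshape(-1,2)
def rays(d,uv,z):  # pixel -> plane z
    K=d['intrinsics'];R=cv2.Rodrigues(d['rvec'])[0];t=d['tvec'].ravel()
    uv=np.atleast_2d(np.asarray(uv,float)); c=-R.T@t
    r=np.c_[(uv[:,0]-K[0,2])/K[0,0],(uv[:,1]-K[1,2])/K[1,1],np.ones(len(uv))]@R
    return c+r*((z-c[2])/r[:,2])[:,None]
def masks(d):
    h=cv2.cvtColor(d['img'],cv2.COLOR_RGB2HSV).astype(int);H,S,V=h[...,0],h[...,1],h[...,2]
    return (H>100)&(H<130)&(S>110)&(V>40),((H<8)|(H>172))&(S>100)&(V>50),V<50
def box(x0,x1,y0,y1,z0,z1): return [(x,y,z) for x in(x0,x1) for y in(y0,y1) for z in(z0,z1)]
def topump(p,P):
    c,s=np.cos(p[2]),np.sin(p[2]);P=np.asarray(P)
    return np.c_[(P[:,:2]-p[:2])@np.array([[c,-s],[s,c]]),P[:,2]]
def toworld(p,P):
    c,s=np.cos(p[2]),np.sin(p[2]);P=np.atleast_2d(np.asarray(P,float))
    return np.c_[P[:,:2]@np.array([[c,s],[-s,c]])+p[:2],P[:,2]]
E
python3 - <<'E'
from fit import *
d=load('top');B,Rd,D=masks(d)
v,u=np.mgrid[:384,:512];roi=(u>165)&(u<285)&(v>135)&(v<218)
g=cv2.GaussianBlur
tgt=[g((m&roi).astype(np.float32),(0,0),.7) for m in(B,Rd,D)]
S=8
def rend(p,boxes,o=(160,135),wh=(128,88)):
    im=np.zeros((wh[1]*S,wh[0]*S),np.uint8)
    for b in boxes:
        q=(proj(d,toworld(p,b))-o+.5)*S
        cv2.fillConvexPoly(im,cv2.convexHull(np.round(q).astype(np.int32)),255)
    return g(cv2.resize(im,wh,interpolation=cv2.INTER_AREA).astype(np.float32)/255,(0,0),.7)
mm=1e-3
hb=[np.array(box(-46,46,-126,-112,46,58))*mm,np.array(box(-10,10,-128,-110,42,62))*mm]
gr=[np.array(box(-114,-41,-12,12,37,67))*mm,]
bl=[np.array(box(-108,-46,32,40,43,61))*mm]
def cost(p,full=False):
    A=[rend(p,b) for b in(hb,bl,gr)];r=[]
    T=[t[135:223,160:288] for t in tgt]
    # weights: blade only region outside clip; grip only x<-50mm
    r.append(((A[0]-T[0])**2).sum())
    yy=np.mgrid[135:223,160:288][0]
    r.append((((A[1]-T[1])**2)*(yy>186)).sum())
    uu=np.mgrid[135:223,160:288][1]
    r.append((((A[2]-T[2])**2)*((yy>188)&(uu>224))).sum())
    return r if full else sum(r)
best=None
for y0 in(.17,.21,.25):
  p0=np.array([.528,.015,y0])
  r=minimize(cost,p0,method='Nelder-Mead',options=dict(initial_simplex=p0+np.array([[0,0,0],[.006,0,0],[0,.006,0],[0,0,.03]]),xatol=1e-5,fatol=1e-3))
  print(r.x,r.fun,cost(r.x,True))
  if best is None or r.fun<best.fun: best=r
p=best.x;np.save('/tmp/p.npy',p)
h2=Rd&roi&(v<175);uv=np.c_[u[h2],v[h2]]
print('clip',topump(p,rays(d,uv,.085)).mean(0),topump(p,rays(d,uv,.085)).round(3).tolist())
for n,q in dict(handle=(0,-.119,.052),gripmid=(-.088,0,.052),pad=(-.088,.04,.052),ptr=(.002,.06,.079)).items(): print(n,toworld(p,q),proj(d,toworld(p,q)))
# overlay
im=cv2.resize(cv2.cvtColor(d['img'],cv2.COLOR_RGB2BGR)[140:218,165:285],None,fx=6.6,fy=6.6,interpolation=cv2.INTER_CUBIC)
for b in hb[:1]+gr+bl:
    q=((proj(d,toworld(p,b))-(165,140)+.5)*6.6).astype(int);cv2.polylines(im,[cv2.convexHull(q)],True,(0,255,0),1)
for q in [(.002,.06-k*.01,.079) for k in range(0,9)]:
    q=((proj(d,toworld(p,q))[0]-(165,140)+.5)*6.6).astype(int);cv2.circle(im,tuple(map(int,q)),2,(0,255,255),-1)
cv2.imwrite('pics/ov.png',im)
E
```

```text
[0.52600067 0.01328216 0.21665161] 32.70318603515625 [np.float32(19.431213), np.float32(3.6529012), np.float32(9.619074)]
[0.52647372 0.01369513 0.21698128] 32.90610885620117 [np.float32(19.312609), np.float32(3.039655), np.float32(10.5538435)]
[0.52624859 0.01324659 0.21297912] 32.23054885864258 [np.float32(19.406973), np.float32(3.1744971), np.float32(9.649079)]
clip [0.01350791 0.02323321 0.085     ] [[0.023, 0.024, 0.085], [0.022, 0.021, 0.085], [0.021, 0.019, 0.085], [0.02, 0.028, 0.085], [0.02, 0.025, 0.085], [0.019, 0.022, 0.085], [0.019, 0.019, 0.085], [0.017, 0.025, 0.085], [0.016, 0.023, 0.085], [0.016, 0.02, 0.085], [0.014, 0.026, 0.085], [0.014, 0.023, 0.085], [0.013, 0.02, 0.085], [0.011, 0.027, 0.085], [0.011, 0.024, 0.085], [0.01, 0.021, 0.085], [0.009, 0.027, 0.085], [0.008, 0.024, 0.085], [0.007, 0.022, 0.085], [0.006, 0.028, 0.085], [0.005, 0.025, 0.085], [0.005, 0.022, 0.085], [0.004, 0.02, 0.085]]
handle [[ 0.55140194 -0.10306467  0.052     ]] [[266.11523874 161.57850088]]
gripmid [[ 0.4402369 -0.0053542  0.052    ]] [[232.18187157 199.91462395]]
pad [[0.431782   0.03374202 0.052     ]] [[218.39527517 202.93848767]]
ptr [[0.51552104 0.07231367 0.079     ]] [[204.162857   172.17218893]]
```

View pics/ov.png

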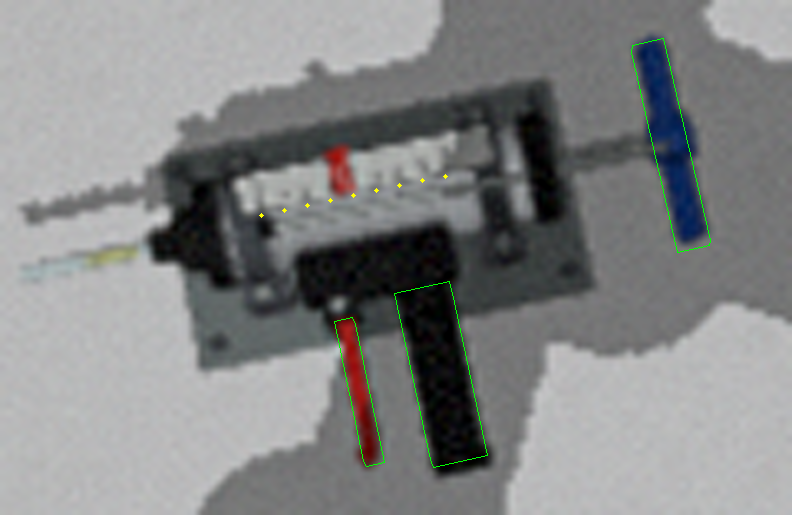

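The fit gives the pump at about (0.526, 0.013) with yaw 0.213 rad. The clip line is at pump y ≈ 23.5 mm, so the draw is about 36 mm. Next I work out the approach to the trigger.

```bash
cat > go.py <<'E'
from fit import *
from scipy.spatial.transform import Rotation as Ro
def go(pumpxyz,tcp=True):
    p=np.load('/tmp/p.npy');s=env.observe();R=s['tool_rot'];w=toworld(p,pumpxyz)[0]
    c,n=np.cos(p[2]),np.sin(p[2]);G=np.array([[c,n,0],[n,-c,0],[0,0,-1.]])
    print('shift',(R.T@(w-s['position'])/.3).round(4),'turn',(Ro.from_matrix(R.T@G).as_rotvec(degrees=True)/45).round(4),'world',w.round(4),'now pump',topump(p,s['position'][None])[0].round(4),'t',s['time_s'],'F',s['ft_force'].round(1),s['grip_width'],s['gripper_force'])
E
python3 -c "
from go import *
go((-.088,.0085,.2))"
```

```text
shift [ 1.414  -1.4636  0.1049] turn [-0.0016 -0.0004  0.0622] world [0.4384 0.003  0.2   ] now pump [-0.4903 -0.4508  0.2308] t 0.1 F [ 0.6 -0.2 -0.4] 0.08549574290440362 0.0
```

Call:
step_arm(targets=[[[0.07,-0.07,0],[0,0,0.06]],[[0.16,-0.16,0],[0,0,0.06]],[[0.26,-0.26,0],[0,0,0.06]],[[0.36,-0.36,0],[0,0,0.06]],[[0.46,-0.46,0],[0,0,0.06]],[[0.56,-0.56,0],[0,0,0.06]],[[0.66,-0.67,0],[0,0,0.06]],[[0.76,-0.78,0],[0,0,0.06]],[[0.86,-0.89,0],[0,0,0.06]],[[0.9,-0.95,0],[0,0,0.06]]], jaw=85, grip_force=40)

```text
time_s: 0.93
position: [0.33, -0.1836, 0.2313]
tool_rot: [[0.977, 0.214, 0.0], [0.214, -0.977, 0.0], [0.0, -0.0, -1.0]]
ft_force: [0.6, -0.3, -0.4]
grip_width: 0.0848
gripper_force: 0.0
```

```bash
python3 -c "
from go import *
go((-.088,.0085,.15))"
```

```text
shift [ 0.4859 -0.5301  0.2712] turn [-0.0004 -0.0003  0.0029] world [0.4384 0.003  0.15  ] now pump [-0.2334 -0.1509  0.2313] t 0.9333 F [ 0.6 -0.3 -0.4] 0.08483120220900477 0.0
```

Call:
step_arm(targets=[[[0.07,-0.08,0.02],[0,0,0]],[[0.15,-0.17,0.06],[0,0,0]],[[0.24,-0.26,0.11],[0,0,0]],[[0.32,-0.35,0.17],[0,0,0]],[[0.4,-0.44,0.22],[0,0,0]],[[0.48,-0.52,0.27],[0,0,0]],[[0.48,-0.52,0.27],[0,0,0]],[[0.48,-0.52,0.27],[0,0,0]]])

```text
time_s: 1.6
position: [0.4367, -0.0017, 0.1495]
tool_rot: [[0.976, 0.216, -0.002], [0.216, -0.976, 0.001], [-0.002, -0.001, -1.0]]
ft_force: [-1.0, -0.9, 0.8]
grip_width: 0.0851
gripper_force: 0.0
```

```bash
python3 -c "
from go import *
go((-.088,.0085,.031))
d=grab('scene');save(d,'s2.png',(190,100,350,220))"
```

```text
shift [ 0.0098 -0.0134  0.3948] turn [-0.0013  0.0027  0.0066] world [0.4384 0.003  0.031 ] now pump [-0.0907  0.0044  0.1495] t 1.6 F [-1.  -0.9  0.8] 0.08514404491206107 0.0
```

View pics/s2.png

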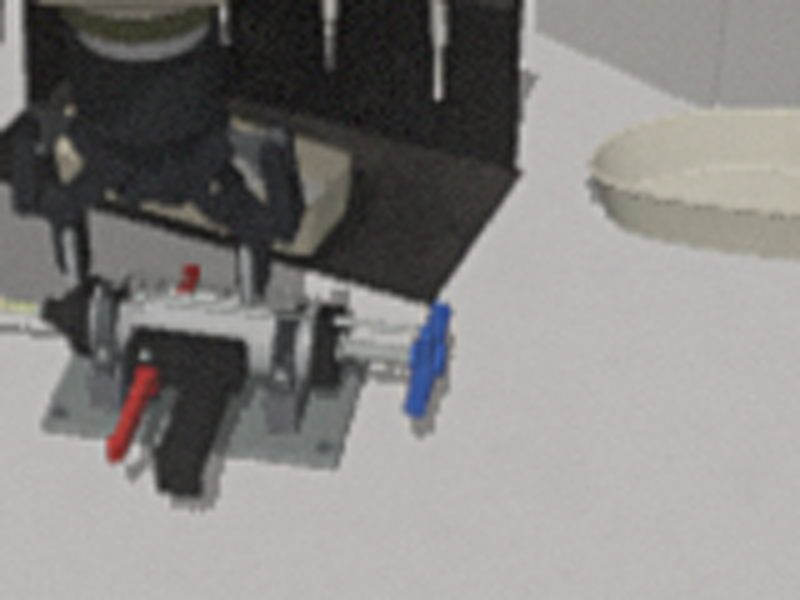

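The scene view shows the open fingers on either side of the grip and trigger (at about (70,250) and (250,270) in the crop, still above). The pump is undisturbed, so I go down.

Call:
step_arm(targets=[[[0.01,-0.012,0.06],[0,0,0.006]],[[0.01,-0.012,0.14],[0,0,0.006]],[[0.01,-0.012,0.22],[0,0,0.006]],[[0.01,-0.012,0.3],[0,0,0.006]],[[0.01,-0.012,0.36],[0,0,0.006]],[[0.01,-0.012,0.395],[0,0,0.006]],[[0.01,-0.012,0.395],[0,0,0.006]],[[0.01,-0.012,0.395],[0,0,0.006]]])

```text
time_s: 2.32
position: [0.439, 0.0001, 0.0323]
tool_rot: [[0.978, 0.207, 0.0], [0.207, -0.978, -0.0], [0.0, 0.0, -1.0]]
ft_force: [0.7, 0.2, -0.2]
grip_width: 0.0852
gripper_force: 0.0
```

```bash
python3 -c "
from go import *
go((-.088,.0085,.031))"
```

```text
shift [ 0.0001 -0.0097  0.0044] turn [ 0.0002 -0.0001 -0.0061] world [0.4384 0.003  0.031 ] now pump [-0.088   0.0056  0.0323] t 2.3167 F [ 0.7  0.2 -0.2] 0.08524112437551032 0.0
```

Call:
step_arm(targets=[[[0,-0.01,0.003],[0,0,-0.006]],[[0,-0.01,0.003],[0,0,-0.006]],[[0,-0.01,0.003],[0,0,-0.006]]])

```text
time_s: 2.57
position: [0.4387, 0.004, 0.0317]
tool_rot: [[0.977, 0.213, 0.002], [0.213, -0.977, -0.0], [0.001, 0.001, -1.0]]
ft_force: [0.2, -0.6, 0.3]
grip_width: 0.085
gripper_force: 0.0
```

Call:
step_arm(targets=[[[0,0,0],[0,0,0]],[[0,0,0],[0,0,0]],[[0,0,0],[0,0,0]],[[0,0,0],[0,0,0]],[[0,0,0],[0,0,0]],[[0,0,0],[0,0,0]],[[0,0,0],[0,0,0]],[[0,0,0],[0,0,0]],[[0,0,0],[0,0,0]],[[0,0,0],[0,0,0]]], jaw=30, grip_force=40)

```text
time_s: 3.4
position: [0.4385, 0.0026, 0.0317]
tool_rot: [[0.977, 0.213, 0.001], [0.213, -0.977, -0.003], [-0.0, 0.003, -1.0]]
ft_force: [-5.6, -12.2, 12.1]
grip_width: 0.0409
gripper_force: 40.8
```

Call:
step_arm(targets=[[[0,0,0],[0,0,0]],[[0,0,0],[0,0,0]],[[0,0,0],[0,0,0]],[[0,0,0],[0,0,0]],[[0,0,0],[0,0,0]],[[0,0,0],[0,0,0]],[[0,0,0],[0,0,0]],[[0,0,0],[0,0,0]],[[0,0,0],[0,0,0]],[[0,0,0],[0,0,0]]])

```text
time_s: 4.23
position: [0.4386, 0.0026, 0.0317]
tool_rot: [[0.977, 0.213, 0.001], [0.213, -0.977, -0.003], [0.0, 0.003, -1.0]]
ft_force: [-6.0, -12.0, 12.3]
grip_width: 0.0409
gripper_force: 40.8
```

```bash
python3 -c "
from go import *
go((-.088,.0085,.031));d=grab('scene');save(d,'s3.png',(190,100,350,220))"
```

```text
shift [-0.0002 -0.0012  0.0024] turn [ 0.0035 -0.0001  0.0025] world [0.4384 0.003  0.031 ] now pump [-0.088   0.0081  0.0317] t 4.2333 F [ -6.  -12.   12.3] 0.040911932158157256 40.78703708946705
```

View pics/s3.png

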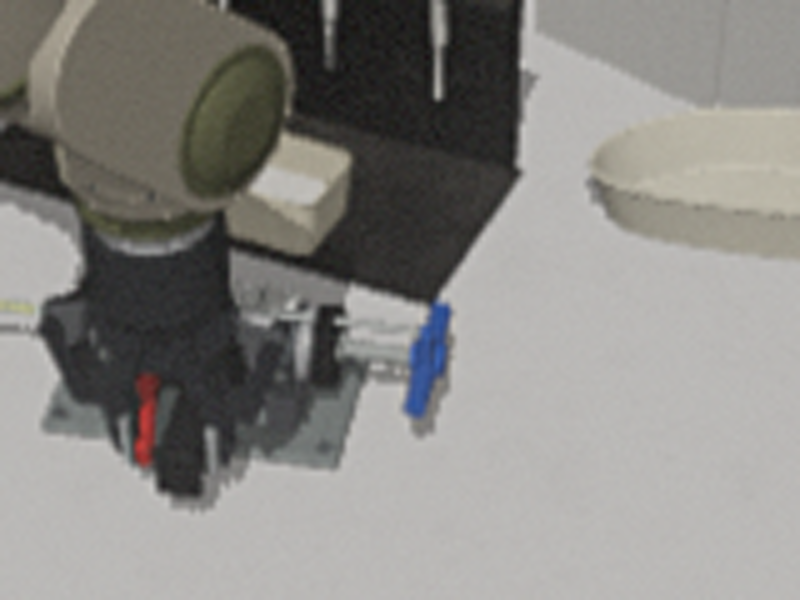

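The trigger at (147,420) in the crop is squeezed against the grip. The jaw width is 40.9 mm, which matches a full squeeze, and it held for over a second. I open and wait, then lift.

Call:
step_arm(targets=[[[0,0,0],[0,0,0]],[[0,0,0],[0,0,0]],[[0,0,0],[0,0,0]],[[0,0,0],[0,0,0]],[[0,0,0],[0,0,0]],[[0,0,0],[0,0,0]],[[0,0,0],[0,0,0]],[[0,0,0],[0,0,0]],[[0,0,0],[0,0,0]],[[0,0,0],[0,0,0]]], jaw=85)

```text
time_s: 5.12
position: [0.4384, 0.0041, 0.0309]
tool_rot: [[0.977, 0.213, 0.0], [0.213, -0.977, -0.0], [0.0, 0.0, -1.0]]
ft_force: [-0.1, -0.2, 0.2]
grip_width: 0.085
gripper_force: 0.0
```

Call:
step_arm(targets=[[[0,0,0],[0,0,0]],[[0,0,0],[0,0,0]],[[0,0,0],[0,0,0]],[[0,0,-0.06],[0,0,0]],[[0,0,-0.14],[0,0,0]],[[0,0,-0.24],[0,0,0]],[[0,0,-0.34],[0,0,0]],[[0,0,-0.42],[0,0,0]],[[0,0,-0.45],[0,0,0]],[[0,0,-0.45],[0,0,0]]])

```text
time_s: 5.95
position: [0.4392, 0.0039, 0.168]
tool_rot: [[0.977, 0.213, 0.005], [0.213, -0.977, -0.001], [0.004, 0.002, -1.0]]
ft_force: [0.2, 0.0, 0.3]
grip_width: 0.0851
gripper_force: 0.0
```

```bash
python3 -c "
from go import *
for x in (-.028,.028): go((x,-.119,.15))"
```

```text
shift [0.1957 0.4278 0.0617] turn [ 0.0027 -0.0054  0.0023] world [ 0.524 -0.109  0.15 ] now pump [-0.087   0.0093  0.168 ] t 5.95 F [0.2 0.  0.3] 0.08510659232365786 0.0
shift [0.3823 0.4282 0.0625] turn [ 0.0027 -0.0054  0.0023] world [ 0.5788 -0.0971  0.15  ] now pump [-0.087   0.0093  0.168 ] t 5.95 F [0.2 0.  0.3] 0.08510659232365786 0.0
```

Call:
step_arm(targets=[[[0.04,0.08,0.0],[0,0,0]],[[0.08,0.17,0.0],[0,0,0]],[[0.12,0.26,0.0],[0,0,0]],[[0.16,0.35,0.03],[0,0,0]],[[0.19,0.41,0.06],[0,0,0]],[[0.195,0.428,0.06],[0.002,-0.005,0.002]],[[0.195,0.428,0.06],[0.002,-0.005,0.002]],[[0.195,0.428,0.06],[0.002,-0.005,0.002]]], jaw=50, grip_force=40)

```text
time_s: 6.62
position: [0.5222, -0.1083, 0.1474]
tool_rot: [[0.977, 0.211, -0.006], [0.211, -0.977, 0.002], [-0.005, -0.003, -1.0]]
ft_force: [0.3, 0.2, 0.5]
grip_width: 0.0501
gripper_force: 0.0
```

Run:
```python
from go import *
go((-.028,-.119,.033))
p=np.load('/tmp/p.npy')
d=grab('top')
B,Rd,D=masks(d);v,u=np.mgrid[:384,:512];m=Rd&(u>200)&(u<230)&(v<175)&(v>150);print('clip px',m.sum())
d=grab('scene');B,_,_=masks(d);m=B&(u>265)&(u<290)&(v>155)&(v<190)
print('blue scene',u[m].mean(),v[m].mean(),proj(d,toworld(p,[(0,-.119,.052),(-.046,-.119,.052),(.046,-.119,.052)])),u[m].min(),u[m].max(),v[m].min(),v[m].max())
save(d,'s4.png',(190,100,350,220))
```

```text
shift [0.0073 0.0046 0.3812] turn [-0.0035  0.0067  0.    ] world [ 0.524 -0.109  0.033] now pump [-0.0296 -0.1179  0.1474] t 6.6167 F [0.3 0.2 0.5] 0.0500975537969532 0.0
clip px 22
blue scene 275.07766990291265 171.35922330097088 [[273.88663156 171.72616166]
 [271.10377717 182.36590851]
 [276.53122926 161.6150146 ]] 271 279 161 182
```

View pics/s4.png

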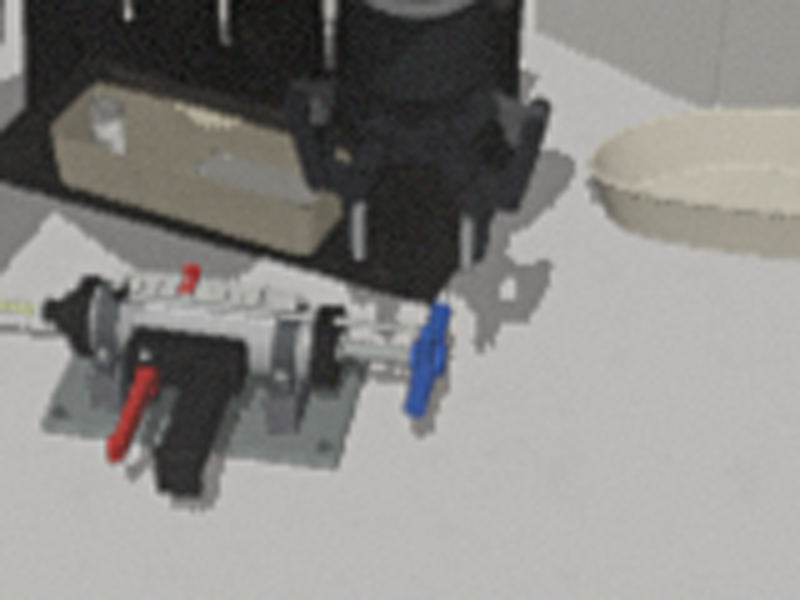

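The trigger is sprung back at (130,415) in the crop and the gripper is above the handle (430,360). Both cameras put the bar about 1–2 mm further along -y than the model, so I shift by that amount on the way down.

Call:
step_arm(targets=[[[0.007,0.009,0.06],[-0.003,0.006,0]],[[0.007,0.009,0.14],[-0.003,0.006,0]],[[0.007,0.009,0.22],[-0.003,0.006,0]],[[0.007,0.009,0.3],[-0.003,0.006,0]],[[0.007,0.009,0.35],[-0.003,0.006,0]],[[0.007,0.009,0.38],[-0.003,0.006,0]],[[0.007,0.009,0.38],[-0.003,0.006,0]],[[0.007,0.009,0.38],[-0.003,0.006,0]]])

```text
time_s: 7.38
position: [0.5252, -0.1107, 0.0346]
tool_rot: [[0.977, 0.212, 0.002], [0.212, -0.977, -0.001], [0.001, 0.001, -1.0]]
ft_force: [-1.2, 0.6, 0.1]
grip_width: 0.05
gripper_force: 0.0
```

```bash
python3 -c "
from go import *
go((-.028,-.1205,.033))"
```

```text
shift [-0.0026 -0.0014  0.0053] turn [ 0.0015 -0.0017  0.0008] world [ 0.5244 -0.1104  0.033 ] now pump [-0.0272 -0.1209  0.0346] t 7.3833 F [-1.2  0.6  0.1] 0.050018535970904915 0.0
```

Good. I close on the bar.

Call:
step_arm(targets=[[[0,0,0.004],[0,0,0]],[[0,0,0.004],[0,0,0]],[[0,0,0.004],[0,0,0]],[[0,0,0.004],[0,0,0]],[[0,0,0.004],[0,0,0]],[[0,0,0.004],[0,0,0]],[[0,0,0.004],[0,0,0]],[[0,0,0.004],[0,0,0]],[[0,0,0.004],[0,0,0]],[[0,0,0.004],[0,0,0]]], jaw=5, grip_force=40)

```text
time_s: 8.22
position: [0.5253, -0.1107, 0.0336]
tool_rot: [[0.977, 0.211, 0.002], [0.211, -0.977, -0.0], [0.002, 0.001, -1.0]]
ft_force: [0.0, 2.8, 6.7]
grip_width: 0.0127
gripper_force: 38.9
```

Run:
```python
from go import *
go((-.028,-.1205,.033))
p=np.load('/tmp/p.npy')
A=[get_image('top') for _ in range(4)]
for d in A: pass
im=np.mean([d['img'].astype(float) for d in A],0).astype(np.uint8);d=dict(A[0]);d['img']=im;np.savez('/tmp/avg.npz',**d)
# rectified pump-frame top view at z=.079 (0.25 mm/px), x -5..30, y -50..70
g=np.array([[(x,y,.079) for y in np.arange(.075,-.06,-.00025)] for x in np.arange(.032,-.03,-.00025)])
uv=proj(d,toworld(p,g.reshape(-1,3))).reshape(g.shape[0],g.shape[1],2).astype(np.float32)
o=cv2.remap(im,uv[...,0],uv[...,1],cv2.INTER_CUBIC)
o=cv2.cvtColor(o,cv2.COLOR_RGB2BGR)
for k in range(7,-6,-1): cv2.putText(o,'%d'%(k*10),(int((75-k*10)*4)-6,10),0,.35,(0,0,255),1);cv2.line(o,(int((75-k*10)*4),12),(int((75-k*10)*4),16),(0,0,255),1)
cv2.imwrite('pics/rect.png',cv2.resize(o,None,fx=1.45,fy=1.45))
```

```text
shift [-0.0029 -0.0013  0.0019] turn [ 0.001  -0.0025 -0.0001] world [ 0.5244 -0.1104  0.033 ] now pump [-0.0271 -0.1209  0.0336] t 8.2167 F [0.  2.8 6.7] 0.012654232797696676 38.94132971763611
```

View pics/rect.png

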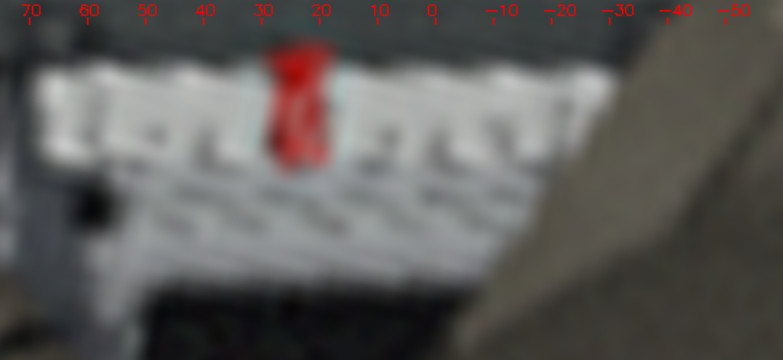

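The rectified view shows the clip spanning y = 28.3 to 18.5, centred on about 23.4. The dark pointer blob is at about 58.7, so the draw is about 35–36 mm. I draw 34 mm first and then look.

Call:
step_arm(targets=[[[0,0.01,0],[0,0,0]],[[0,0.025,0],[0,0,0]],[[0,0.04,0],[0,0,0]],[[0,0.055,0],[0,0,0]],[[0,0.07,0],[0,0,0]],[[0,0.085,0],[0,0,0]],[[0,0.1,0],[0,0,0]],[[0,0.113,0],[0,0,0]],[[0,0.113,0],[0,0,0]],[[0,0.113,0],[0,0,0]]])

```text
time_s: 9.25
position: [0.5321, -0.1436, 0.0336]
tool_rot: [[0.977, 0.211, 0.001], [0.211, -0.977, 0.0], [0.001, -0.0, -1.0]]
ft_force: [-1.7, 4.7, 7.3]
grip_width: 0.0128
gripper_force: 39.1
```

```bash
cat > rect.py <<'E'
from go import *
import sys
go((-.028,-.1205,.033))
p=np.load('/tmp/p.npy')
A=[get_image('top') for _ in range(6)]
d=dict(A[0]);im=np.mean([a['img'].astype(float) for a in A],0).astype(np.uint8)
g=np.array([[(x,y,.079) for y in np.arange(.065,-.005,-.0001)] for x in np.arange(.030,-.012,-.0001)])
uv=proj(d,toworld(p,g.reshape(-1,3))).reshape(g.shape[0],g.shape[1],2).astype(np.float32)
o=cv2.remap(im,uv[...,0],uv[...,1],cv2.INTER_CUBIC)
gray=cv2.cvtColor(o,cv2.COLOR_RGB2GRAY);o=cv2.cvtColor(o,cv2.COLOR_RGB2BGR)
print('gray by y(mm) at x=0..-6 mean', [(k,int(gray[300:360,int((65-k)*10)-5:int((65-k)*10)+5].mean())) for k in range(62,2,-1)])
hs=cv2.cvtColor(o,cv2.COLOR_BGR2HSV);m=(((hs[...,0]<10)|(hs[...,0]>170))&(hs[...,1]>90));ys,xs=np.nonzero(m);print('clip y',65-np.percentile(xs,[2,50,98])/10,'x',30-np.percentile(ys,[2,98])/10)
for k in range(60,-1,-10): cv2.putText(o,'%d'%k,(int((65-k)*10)-6,10),0,.4,(0,0,255),1);cv2.line(o,(int((65-k)*10),12),(int((65-k)*10),20),(0,0,255),1)
cv2.imwrite('pics/'+sys.argv[1],o)
E
python3 rect.py r2.png
```

```text
shift [-0.0021 -0.1134  0.0019] turn [-0.0001 -0.0016 -0.0003] world [ 0.5244 -0.1104  0.033 ] now pump [-0.0274 -0.1545  0.0336] t 9.25 F [-1.7  4.7  7.3] 0.01284680094737823 39.07433867454529
gray by y(mm) at x=0..-6 mean [(62, 75), (61, 73), (60, 71), (59, 69), (58, 67), (57, 67), (56, 66), (55, 64), (54, 62), (53, 60), (52, 57), (51, 55), (50, 54), (49, 56), (48, 58), (47, 64), (46, 71), (45, 79), (44, 91), (43, 103), (42, 116), (41, 129), (40, 138), (39, 145), (38, 150), (37, 153), (36, 153), (35, 150), (34, 146), (33, 140), (32, 136), (31, 132), (30, 119), (29, 94), (28, 67), (27, 43), (26, 28), (25, 25), (24, 33), (23, 51), (22, 75), (21, 103), (20, 124), (19, 138), (18, 145), (17, 142), (16, 137), (15, 135), (14, 136), (13, 137), (12, 139), (11, 139), (10, 139), (9, 138), (8, 138), (7, 140), (6, 143), (5, 146), (4, 146), (3, 142)]
clip y [28.1 23.6 18.9] x [24.4  3.8]
```

View pics/r2.png

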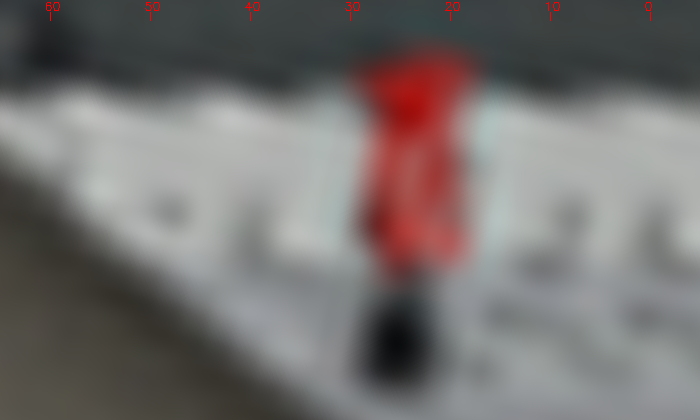

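In the rectified view the pointer blob is at y ≈ 25.2 and the clip's white line at ≈ 23.6. I draw 1.6 mm more.

Call:
step_arm(targets=[[[0,0.003,0],[0,0,0]],[[0,0.0055,0],[0,0,0]],[[0,0.0055,0],[0,0,0]],[[0,0.0055,0],[0,0,0]],[[0,0.0055,0],[0,0,0]],[[0,0.0055,0],[0,0,0]],[[0,0.0055,0],[0,0,0]],[[0,0.0055,0],[0,0,0]]])

```text
time_s: 10.22
position: [0.5324, -0.1449, 0.0336]
tool_rot: [[0.977, 0.211, 0.001], [0.211, -0.977, 0.0], [0.001, -0.0, -1.0]]
ft_force: [-2.7, 4.8, 6.1]
grip_width: 0.0124
gripper_force: 39.1
```

```bash
python3 rect.py r3.png
```

```text
shift [-0.002  -0.118   0.0019] turn [-0.0003 -0.0015  0.    ] world [ 0.5244 -0.1104  0.033 ] now pump [-0.0274 -0.1559  0.0336] t 10.2167 F [-2.7  4.8  6.1] 0.012383901914649428 39.07960295677185
gray by y(mm) at x=0..-6 mean [(62, 77), (61, 75), (60, 74), (59, 73), (58, 71), (57, 70), (56, 69), (55, 67), (54, 66), (53, 64), (52, 61), (51, 59), (50, 57), (49, 57), (48, 58), (47, 59), (46, 62), (45, 65), (44, 72), (43, 82), (42, 94), (41, 107), (40, 119), (39, 129), (38, 139), (37, 144), (36, 148), (35, 150), (34, 149), (33, 146), (32, 142), (31, 137), (30, 128), (29, 116), (28, 102), (27, 81), (26, 56), (25, 36), (24, 25), (23, 29), (22, 45), (21, 68), (20, 89), (19, 110), (18, 128), (17, 138), (16, 142), (15, 143), (14, 140), (13, 138), (12, 138), (11, 139), (10, 140), (9, 139), (8, 139), (7, 140), (6, 143), (5, 146), (4, 146), (3, 142)]
clip y [28.1 23.6 18.9] x [24.5  4. ]
```

View pics/r3.png

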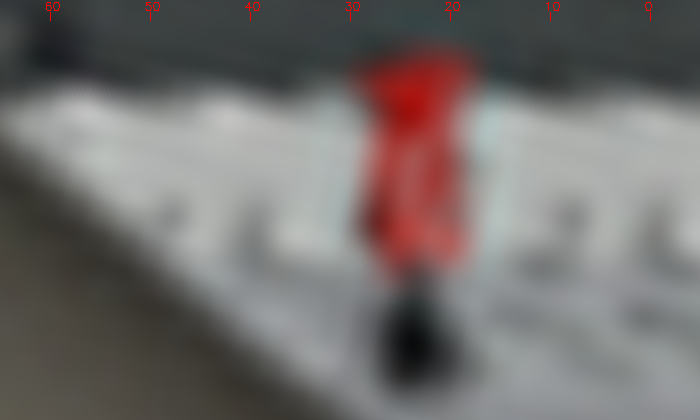

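The pointer at y ≈ 23.7 is level with the clip line at ≈ 23.6, and the clip has not moved. The grip is holding at 39 N, so I hand in.

```bash
python3 -c "
from h import *
print(close_job())"
```

```text
the job is handed in; nothing more can be done
None
```

I cleared the pump with one full trigger squeeze of over a second, drew the T-handle until the pointer was level with the clip line (about 0.1 mm apart in the last image), and handed in with the gripper still holding it; no verdict came back.

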